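# Nest the fittings tins beside the window sash

## Task

Tidy away the three open, empty steel tins on the bench by nesting them upright, largest to smallest: first stand the middle-sized tin fully down inside the wide, low one, then stand the slim, tall one fully down inside the middle-sized tin. Leave the nest standing upright on the bench, and leave the lidded steel can where it is.

Things in the scene. Friction and masses are not known exactly. Their poses are not given: they have to be found in the camera images.
- wide_c (a point): Widest and lowest of the three open tins: 100 mm outside diameter, 94 mm inside, 50 mm high. Plain grey steel, open top, flat bottom, straight round sides, wall 3 mm, floor 4 mm thick. About 250 g. The point is at its centre, half-way up (25 mm above its underside). Its z axis points up out of the mouth. Stands upright, empty and loose on the bench.
- mid_c (a point): Middle-sized open tin: 66 mm outside diameter, 60 mm inside, 80 mm high. Plain grey steel, open top, flat bottom, straight round sides, wall 3 mm, floor 4 mm thick. About 160 g. The point is at its centre, half-way up (40 mm above its underside). Its z axis points up out of the mouth. Stands upright, empty and loose on the bench. Fully down in the wide tin, its rim stands 34 mm above the wide tin's rim, so it can be held there by its upper part.
- slim_c (a point): Slimmest and tallest open tin: 38 mm outside diameter, 112 mm high. Plain grey steel, open top, flat bottom, straight round sides, wall 3 mm, floor 4 mm thick. About 100 g. The point is at its centre, half-way up (56 mm above its underside). Its z axis points up out of the mouth. Stands upright, empty and loose on the bench. Fully down in the middle-sized tin, its rim stands 36 mm above that tin's rim.
- can_c (a point): Bystander: a closed grey steel can with a raised flat lid, 62 mm diameter, 78 mm high, about 350 g; the point is at its centre, half-way up (39 mm above its underside). It and the three open tins stand side by side in any order, at least 140 mm apart between centres. Not to be moved.

How it is judged:
On the way, in this order (a step that is already met when the one before it is completed fails the run):
1. the middle-sized tin stands fully down inside the wide tin (angle between wide_c's own z axis and vertical below 0.12 rad and height (world z) of wide_c below 0.032 m and horizontal distance between mid_c and wide_c below 0.02 m and z of mid_c in the frame of wide_c below 0.026 m and angle between mid_c's own z axis and vertical below 0.15 rad), for 0.2 s.
2. the slim tin stands fully down inside the middle-sized tin, which is still inside the wide one (all of step 1 and horizontal distance between slim_c and mid_c below 0.018 m and z of slim_c in the frame of mid_c below 0.027 m and angle between slim_c's own z axis and vertical below 0.15 rad), for 0.2 s.
At the end, for the whole second after the job is handed in: The wide tin stands upright on the bench (within 7 degrees, centre below 32 mm). The middle-sized tin is inside it and the slim tin inside that: each upright within 8.5 degrees, within 7 mm of fully down, centres within 20 mm (middle in wide) and 18 mm (slim in middle) horizontally (all of step 2); the robot touches nothing.
It fails at once if the lidded can is moved by more than 25 mm (distance of can_c from where it was at the start of the episode above 0.025 m).
It also fails if it takes over 67 s, if anything falls off the work surface, if the arm or the gripper's body presses on something with over 40 N, if the wrist force passes 120 N, or if a joint passes its speed limit or range.

## Robot

A 7-joint arm with a two-finger parallel gripper is mounted at the origin on the work surface. World frame = base frame: x ahead of the robot, y to its left, z up, the work surface at z = 0. Lengths are in m, angles in rad, forces in N, time in s.
With the tool pointing down it reaches from about 0.4 to 0.85 m from the base axis. Payload 4.5 kg.
Tool frame: the origin (TCP) lies between the finger pads; the fingertips stand 14 mm ahead of it and the grasp point (between the pads) lies 5 mm behind it (ctrl.tcp_to_tips is the distance from the TCP to the fingertips, in m); z points along the fingers, y is the line along which they close (so a half turn about z gives the same grasp; the last joint's range is limited). The gripper opens to 88 mm and grips with 3 to 60 N. Pads are 18 mm wide; open, the fingers measure 123 mm over their backs; the gripper's body (75 mm by 187 mm) begins 45 mm behind the grasp point.
Start: joints at [-1.286, 0.689, -0.195, 1.565, 0.157, 0.902, -0.215], TCP at [0.155, 0.605, 0.253] pointing down, gripper open.
Joint ranges: [-3.01, 3.01], [-0.46, 2.08], [-1.47, 1.51], [0.13, 2.56], [-1, 4.14], [0.04, 2.09], [-2.66, 2.66]. Speed limits (rad/s): [2.57, 2.57, 3.14, 3.14, 3.14, 3.14, 3.14].

## Interface

Orientations are given as a unit quaternion [x, y, z, w].
In Python, from rig import ctrl gives the robot as it stands.
- The arm moves only by the tool carry_out, never from a script. Its argument "deltas" is text: rows parted by semicolons, each of 7 numbers parted by spaces: the turn, a rotation vector about the tool's x, y, z in degrees, then the shift along the tool's x, y, z in m, then the finger opening in m, from 0 to 0.0881. A call has 1 to 20 rows; each row shifts and turns the commanded pose from where the row before left it, along the tool's axes as they then stand; what a row does not reach is not made up. A row lasts 1/10 s, in which the tool goes at most 50 mm and 8.59 degrees, less where a joint would pass 70% of its speed; a pose out of reach is approached as far as the arm can. A call with a gripper value outside its range is refused whole. The fingers move at their own pace and stop on an object; "force" is the grip in N (left out, the last holds). Time passes only in rows, so rows that do not move let the fingers close. It gives the time, the measured TCP pose, the force, the opening and the grip force at its end, in the units of the state.
- ctrl.read_state(): the state, without advancing time (a new reading comes with each control period).
- ctrl.get_image(name): name is "scene" or "top"; returns the picture (384x512x3 uint8, red, green, blue); there is no depth.
- ctrl.camera_params(name): a dict with "fov_y" (degrees; the focal length in pixels is half the picture's height over the tangent of half this angle, whatever the lens; pixels are square), "cx", "cy" (the principal point, pixels), "eye" and "orientation" of the camera in the world. Camera axes: x right, y down, z forward; pixel columns grow to the right and rows downward; lengths in m; the calibration is good to about 2 mm. A picture is of the moment at which its call begins. camera_params takes no time and is no camera call.
- ctrl.sign_off(): hands the job in; it is judged then, once.
Trained networks look in the newest picture that a camera, given by its name, has taken for a name from the list of things; names that differ only in an ending like _2 or _b are one class to them, and where a whole thing is asked for, a point or a joint stands for the part that bears it (a point fixed in the world has none). Each returns a list of dicts, best first, with "p" (0 to 1); they miss things now and then, are a little off and sometimes report something else, mostly with a low value. They report only what shows in the picture. A call takes as long as a camera call.
- ctrl.masks_of(camera, name): "region" (384x512 bool, what is visible of it) and "box" ([left, top, width, height] in pixels, round what is visible of it).
The state is a dict: "time": time; "q": joint angles; "joint_velocities": joint speeds; "joint_torque": joint torques, N m; "tcp_pos": TCP position; "eef_rot": TCP orientation; "wrist_force": force on the tool from outside, world axes, zero at the start; "torque": the same for the moment, N m; "opening": finger opening in m; "grasp_force": force on a finger pad.
Only numpy, scipy, OpenCV 4.12 (cv2) and the standard library are available. Lean on these libraries where they do the work, as an engineer would, in place of code of your own. Each camera call takes 0.05 s, during which the arm holds its last target. There are 200 camera calls.

## Working session

There is one attempt and no reset: what is moved stays moved. The work goes in short steps, Python scripts to look and compute and a tool call to move; the robot and the scene stay as the last step left them, time stands still between calls to the robot, and variables do not carry over. Pictures are saved under pics/ and viewed, at most 10 in all, crops included, and the job is handed in when it is done.

Besides the shell and the picture viewer there is one more tool, called after ">>>" as name(argument=value, ...) on one line, values as JSON. carry_out: Moves the arm, as the interface text tells. Its arguments: {"type":"object","properties":{"deltas":{"type":"string"},"force":{"type":"number"}},"required":["deltas"]}

```bash
mkdir -p pics
python3 - <<'E'
from rig import ctrl
import cv2,numpy as np
s=ctrl.read_state();print(s['time'],s['tcp_pos'],s['eef_rot'],s['opening'],ctrl.tcp_to_tips)
ims=[]
for c in("scene","top"):
    print(c,ctrl.camera_params(c))
    im=ctrl.get_image(c)[:,:,::-1].copy()
    cv2.imwrite(f"pics/{c}0.png",im)
    for n in("wide_c","mid_c","slim_c","can_c"):
        for d in ctrl.masks_of(c,n)[:3]:print(c,n,round(d['p'],2),d['box'],d['region'].sum())
E
```

```text
0.0 [0.15502347 0.60485624 0.25190127] [ 1.25036251e-01  9.92151755e-01 -9.10789188e-04 -3.66538384e-05] 0.08828960889151975 0.014
scene {'fov_y': 56.320129898107396, 'cx': 252.95775799281938, 'cy': 192.71955423865543, 'eye': array([1.0418549 , 0.19844081, 0.77760407]), 'orientation': array([ 0.53285787,  0.77690731, -0.27983534, -0.1848505 ])}
scene wide_c 0.71 [209.1, 174.5, 35.1, 44.0] 1284
scene mid_c 0.67 [269.1, 203.1, 30.5, 39.9] 935
scene slim_c 0.57 [367.4, 216.4, 27.6, 45.0] 697
scene can_c 0.71 [134.0, 164.7, 28.1, 33.1] 778
top {'fov_y': 45.4576491356671, 'cx': 256.3307491965404, 'cy': 193.13737597187247, 'eye': array([ 3.34370293e-01, -3.28071714e-04,  1.04431285e+00]), 'orientation': array([ 0.71349007, -0.69457866,  0.06806956, -0.06212033])}
top wide_c 0.63 [273.8, 176.7, 48.1, 49.7] 1674
top mid_c 0.78 [203.5, 166.5, 29.4, 33.3] 861
top mid_c 0.45 [374.3, 172.9, 34.9, 29.8] 825
top slim_c 0.74 [97.5, 174.3, 27.3, 28.0] 574
top can_c 0.82 [374.6, 170.4, 33.7, 33.3] 862
```

View pics/scene0.png

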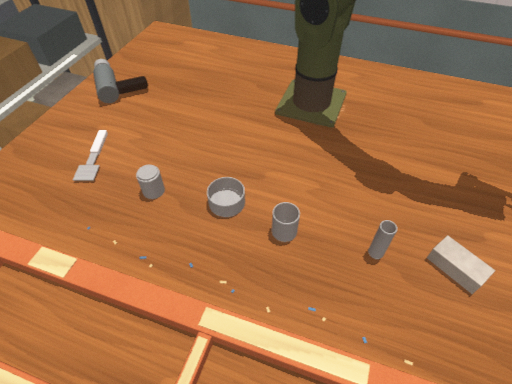

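View pics/top0.png

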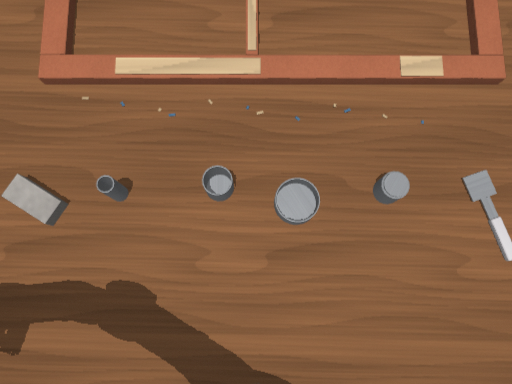

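The scene picture shows, left to right: can (150,182), wide (226,197), mid (285,222) and slim (382,241). The top view shows can (392,187), wide (297,201), mid (218,183) and slim (112,188). The detections match both pictures, apart from a second, low-valued "mid" hit on the can. Next I fit cylinder silhouettes to the masks.

```bash
cat > h.py <<'E'
from rig import ctrl
import cv2,numpy as np
from scipy.spatial.transform import Rotation as R
from scipy.optimize import least_squares
D={'wide_c':(.1,.05),'mid_c':(.066,.08),'slim_c':(.038,.112),'can_c':(.062,.078)}
def proj(c,P):
    k=ctrl.camera_params(c);f=192/np.tan(np.radians(k['fov_y'])/2)
    p=(np.asarray(P)-k['eye'])@R.from_quat(k['orientation']).as_matrix()
    return p[:,:2]/p[:,2:]*f+[k['cx'],k['cy']]
def feat(c,n,xy,z0=0):
    d,h=D[n];t=np.linspace(0,2*np.pi,48,endpoint=False)
    P=np.array([[xy[0]+d/2*np.cos(a),xy[1]+d/2*np.sin(a),z] for z in(z0,z0+h) for a in t])
    u=proj(c,P);hu=cv2.convexHull(u.astype(np.float32));m=cv2.moments(hu)
    return np.array([m['m10']/m['m00'],m['m01']/m['m00']]),np.r_[u.min(0),u.max(0)-u.min(0)]
def loc(n,cams=('scene','top'),z0=0,x0=(.5,0)):
    obs={}
    for c in cams:
        r=ctrl.masks_of(c,n)
        if r:
            hu=cv2.convexHull(np.argwhere(r[0]['region'])[:,::-1].astype(np.float32));m=cv2.moments(hu)
            obs[c]=np.array([m['m10']/m['m00'],m['m01']/m['m00']]),np.array(r[0]['box'])
    fit=lambda cs:least_squares(lambda x:np.concatenate([feat(c,n,x,z0)[0]-obs[c][0] for c in cs]),x0)
    o={c:fit([c]).x for c in obs};s=fit(obs)
    print(n,{c:v.round(4) for c,v in o.items()},'both',s.x.round(4),'res',s.fun.round(2))
    for c in obs:print('   ',c,'box',obs[c][1],'pred',feat(c,n,s.x,z0)[1].round(1))
    return s.x
E
python3 - <<'E'
from h import *
for c in("scene","top"):ctrl.get_image(c)
for n in D:loc(n)
print(proj('scene',[[0,0,0],[.155,.605,.25]]),proj('top',[[.155,.605,.25]]))
E
```

```text
wide_c {'scene': array([ 0.5114, -0.097 ]), 'top': array([ 0.5079, -0.0976])} both [ 0.509  -0.0976] res [ 0.18 -0.73  0.01 -0.45]
    scene box [206.  173.6  39.6  46. ] pred [206.  175.6  38.5  40.6]
    top box [274.8 176.8  46.9  46.8] pred [273.8 177.   46.4  47.4]
mid_c {'scene': array([0.5435, 0.079 ]), 'top': array([0.5395, 0.0791])} both [0.5409 0.0792] res [ 0.39 -0.81 -0.01 -0.6 ]
    scene box [269.9 202.2  29.4  39.2] pred [271.1 200.6  28.4  40.2]
    top box [203.5 166.3  31.7  35. ] pred [201.6 165.   32.1  36.2]
slim_c {'scene': array([0.5233, 0.3079]), 'top': array([0.5192, 0.3073])} both [0.5205 0.3077] res [ 0.09 -0.97 -0.14 -0.59]
    scene box [366.6 220.6  25.8  38. ] pred [367.1 218.6  29.5  39.4]
    top box [ 98.7 174.2  29.2  30. ] pred [ 95.8 174.3  32.7  27. ]
can_c {'scene': array([ 0.5471, -0.3067]), 'top': array([ 0.5422, -0.3068])} both [ 0.5439 -0.3074] res [ 0.42 -0.89  0.25 -0.76]
    scene box [135.9 166.1  27.9  29.7] pred [135.  162.5  29.6  35.7]
    top box [373.3 174.6  36.   30.2] pred [372.4 169.7  38.   33.9]
[[310.67765058 102.12475306]
 [557.99963128 107.65884314]] [[-124.42356791  381.07030311]]
```

>>> carry_out(deltas="0 0 -7.183 0 0 0 0.088; 0 0 -7.183 0 0 0 0.088; 0 0 0 -0.01 -0.013 0 0.088; 0 0 0 -0.02 -0.028 0 0.088; 0 0 0 -0.022 -0.03 0 0.088; 0 0 0 -0.022 -0.03 0 0.088; 0 0 0 -0.022 -0.03 0 0.088; 0 0 0 -0.022 -0.03 0 0.088; 0 0 0 -0.022 -0.03 0 0.088; 0 0 0 -0.022 -0.03 0 0.088; 0 0 0 -0.022 -0.03 0 0.088; 0 0 0 -0.022 -0.03 0 0.088; 0 0 0 -0.022 -0.03 0 0.088; 0 0 0 -0.022 -0.03 0 0.088; 0 0 0 -0.022 -0.03 0 0.088; 0 0 0 -0.022 -0.03 0.01 0.088; 0 0 0 -0.022 -0.03 0.02 0.088; 0 0 0 -0.02 -0.027 0.02 0.088; 0 0 0 -0.01 -0.013 0.02 0.088; 0 0 0 0 0 0.01 0.088", force=20)

```text
time: 3.0
tcp_pos: [0.5021, 0.1313, 0.1712]
eef_rot: [0.003, 1.0, -0.001, -0.0]
wrist_force: [-0.3, 0.2, -0.5]
opening: 0.0881
grasp_force: 0.0
```

>>> carry_out(deltas="0 0 0 -0.01 -0.013 0 0.088; 0 0 0 -0.019 -0.026 0 0.088; 0 0 0 -0.01 -0.013 0 0.088; 0 0 0 0 0 0 0.088; 0 0 0 0 0 0 0.088; 0 0 0 0 0 0.01 0.088; 0 0 0 0 0 0.02 0.088; 0 0 0 0 0 0.02 0.088; 0 0 0 0 0 0 0.088; 0 0 0 0 0 0 0.088")

```text
time: 4.0
tcp_pos: [0.5393, 0.0835, 0.1225]
eef_rot: [-0.001, 1.0, 0.0, -0.001]
wrist_force: [0.3, 0.3, -0.4]
opening: 0.0877
grasp_force: 0.0
```

Run:
```python
from h import *
ims=[ctrl.get_image(c)[:,:,::-1] for c in("scene","top")]
c=[cv2.resize(im[y:y+150,x:x+150],(400,400)) for im,x,y in((ims[0],210,120),(ims[1],150,110))]
cv2.imwrite('pics/a.png',np.hstack(c));print(ctrl.read_state()['tcp_pos'])
```

```text
[0.54028306 0.08327975 0.12340566]
```

View pics/a.png

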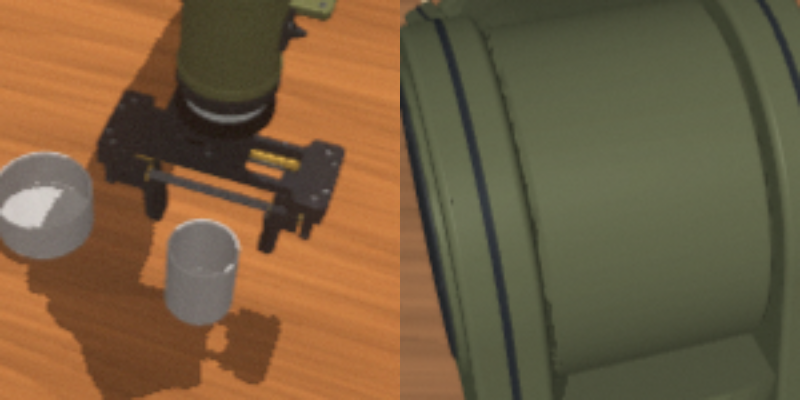

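The left half shows the fingers straddling the mid tin's mouth (crop about (203,240)), about 4 mm to the +y side. The arm hides the top view. I'll correct by 4 mm, go down and grip.

>>> carry_out(deltas="0 0 0 0 -0.004 0 0.088; 0 0 0 0 0 0.01 0.088; 0 0 0 0 0 0.015 0.088; 0 0 0 0 0 0.015 0.088; 0 0 0 0 0 0.01 0.088; 0 0 0 0 0 0.005 0.088; 0 0 0 0 0 0 0.088; 0 0 0 0 0 0 0.088; 0 0 0 0 0 0 0.06; 0 0 0 0 0 0 0.06; 0 0 0 0 0 0 0.06; 0 0 0 0 0 0 0.06; 0 0 0 0 0 0 0.06; 0 0 0 0 0 0 0.06", force=20)

```text
time: 5.5
tcp_pos: [0.5403, 0.0786, 0.0681]
eef_rot: [0.0, 1.0, 0.0, 0.0]
wrist_force: [-0.8, -0.1, 3.9]
opening: 0.0662
grasp_force: 20.0
```

>>> carry_out(deltas="0 0 0 0 0 -0.01 0.06; 0 0 0 0 0 -0.02 0.06; 0 0 0 0 0 -0.02 0.06; 0 0 0 0 0 -0.02 0.06; 0 0 0 0 0 -0.01 0.06; 0 0 0 0.002 -0.01 0 0.06; 0 0 0 0.004 -0.02 0 0.06; 0 0 0 0.004 -0.023 0 0.06; 0 0 0 0.004 -0.023 0 0.06; 0 0 0 0.004 -0.023 0 0.06; 0 0 0 0.004 -0.023 0 0.06; 0 0 0 0.004 -0.023 0 0.06; 0 0 0 0.004 -0.02 0 0.06; 0 0 0 0.002 -0.011 0 0.06; 0 0 0 0 0 0 0.06; 0 0 0 0 0 0 0.06; 0 0 0 0 0 0 0.06")

```text
time: 7.2
tcp_pos: [0.5084, -0.0959, 0.1476]
eef_rot: [-0.001, 1.0, 0.001, 0.0]
wrist_force: [-0.5, 0.2, -1.9]
opening: 0.0663
grasp_force: 20.0
```

Run:
```python
from h import *
im=ctrl.get_image("scene")[:,:,::-1]
cv2.imwrite('pics/b.png',cv2.resize(im[100:250,150:320],(680,600)));s=ctrl.read_state();print(s['tcp_pos'],s['opening'],s['wrist_force'])
loc('mid_c',('scene',),z0=.08)
```

```text
[ 0.50841526 -0.09599526  0.14768645] 0.0665160438202059 [-0.66470161  0.3732218  -1.55941304]
mid_c {'scene': array([ 0.5166, -0.0949])} both [ 0.5166 -0.0949] res [0. 0.]
    scene box [212.4 154.4  27.6  38.8] pred [207.6 153.1  29.2  41.5]
```

View pics/b.png

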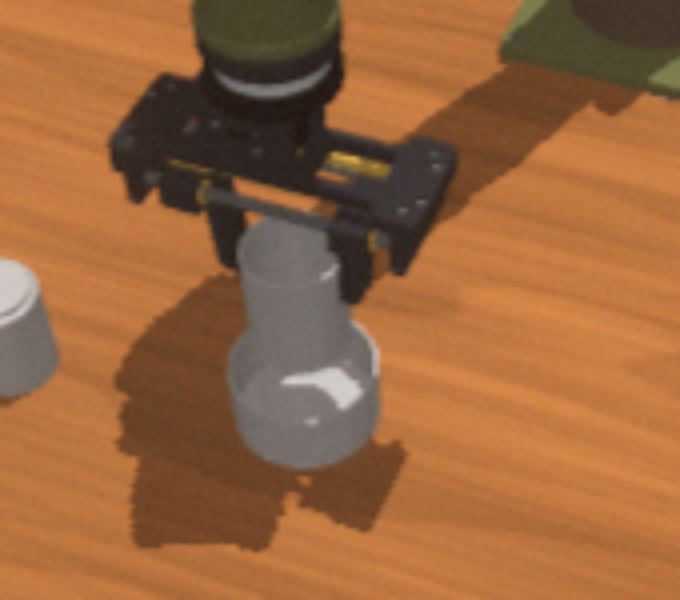

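The mid tin hangs upright over the wide tin's mouth, in line with it within the 14 mm slack. Now lower it.

>>> carry_out(deltas="0 0 0 0 -0.001 0.01 0.06; 0 0 0 0 0 0.015 0.06; 0 0 0 0 0 0.015 0.06; 0 0 0 0 0 0.015 0.06; 0 0 0 0 0 0.01 0.06; 0 0 0 0 0 0.005 0.06; 0 0 0 0 0 0.003 0.06; 0 0 0 0 0 0 0.06; 0 0 0 0 0 0 0.06")

```text
time: 8.2
tcp_pos: [0.5084, -0.0986, 0.0751]
eef_rot: [0.0, 1.0, 0.0, 0.0]
wrist_force: [-0.2, -0.2, -1.9]
opening: 0.0666
grasp_force: 20.0
```

>>> carry_out(deltas="0 0 0 0 0 0.002 0.06; 0 0 0 0 0 0.001 0.06; 0 0 0 0 0 0 0.06; 0 0 0 0 0 0 0.075; 0 0 0 0 0 0 0.088; 0 0 0 0 0 0 0.088; 0 0 0 0 0 0 0.088; 0 0 0 0 0 0 0.088; 0 0 0 0 0 -0.01 0.088; 0 0 0 0 0 -0.02 0.088; 0 0 0 0 0 -0.03 0.088; 0 0 0 0 0 -0.03 0.088; 0 0 0 0 0 -0.03 0.088; 0 0 0 0 0 -0.02 0.088; 0 0 0 0 0 -0.01 0.088; 0 0 0 0 0 0 0.088")

```text
time: 9.8
tcp_pos: [0.5086, -0.0987, 0.2231]
eef_rot: [0.0, 1.0, -0.0, 0.001]
wrist_force: [0.1, 0.7, 0.0]
opening: 0.088
grasp_force: 0.0
```

Run:
```python
from h import *
im=ctrl.get_image("scene")[:,:,::-1]
cv2.imwrite('pics/c.png',cv2.resize(im[100:250,150:320],(680,600)));s=ctrl.read_state();print(s['tcp_pos'],s['opening'],s['wrist_force'])
loc('mid_c',('scene',),z0=.004);loc('slim_c',('scene',))
```

```text
[ 0.5079915  -0.09869721  0.22191916] 0.08742266753907448 [ 0.2569595  -0.09853381 -0.77187332]
mid_c {'scene': array([ 0.5031, -0.1027])} both [ 0.5031 -0.1027] res [0. 0.]
    scene box [214.1 173.9  24.8  29.6] pred [210.3 169.7  27.   38.2]Traceback (most recent call last):
  File "<stdin>", line 4, in <module>
  File "h.py", line 23, in loc
    o={c:fit([c]).x for c in obs};s=fit(obs)
                                    ~~~^^^^^
  File "h.py", line 22, in <lambda>
    fit=lambda cs:least_squares(lambda x:np.concatenate([feat(c,n,x,z0)[0]-obs[c][0] for c in cs]),x0)
                  ~~~~~~~~~~~~~^^^^^^^^^^^^^^^^^^^^^^^^^^^^^^^^^^^^^^^^^^^^^^^^^^^^^^^^^^^^^^^^^^^^^^^
    return func(*args, **kwargs)
    vector_fun = VectorFunction(
        fun_wrapped,
    ...<6 lines>...
        workers=workers
    )
    self._update_fun()
    ~~~~~~~~~~~~~~~~^^
    self.f = self.fun_wrapped(xp_copy(self.x))
             ~~~~~~~~~~~~~~~~^^^^^^^^^^^^^^^^^
    return np.atleast_1d(self.fun(x))
                         ~~~~~~~~^^^
    return self.f(x, *self.args, **self.kwargs)
           ~~~~~~^^^^^^^^^^^^^^^^^^^^^^^^^^^^^^
  File "h.py", line 22, in <lambda>
    fit=lambda cs:least_squares(lambda x:np.concatenate([feat(c,n,x,z0)[0]-obs[c][0] for c in cs]),x0)
                                         ~~~~~~~~~~~~~~^^^^^^^^^^^^^^^^^^^^^^^^^^^^^^^^^^^^^^^^^^^
ValueError: need at least one array to concatenate
```

View pics/c.png

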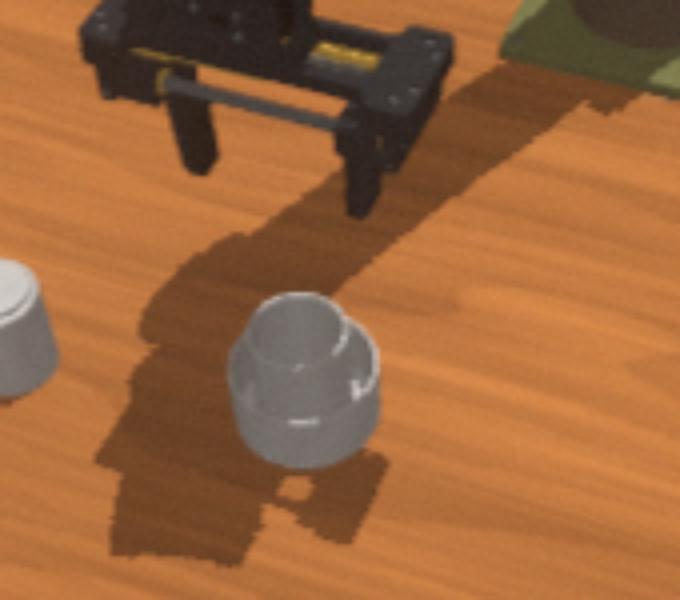

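The mid tin stands upright inside the wide tin, with its rim at about (298,332) in the crop. Next, the slim tin.

>>> carry_out(deltas="0 0 0 0 0.01 0 0.088; 0 0 0 -0.001 0.02 0 0.088; 0 0 0 -0.001 0.03 0 0.088; 0 0 0 -0.001 0.03 0 0.088; 0 0 0 -0.001 0.032 0 0.088; 0 0 0 -0.001 0.032 0 0.088; 0 0 0 -0.001 0.032 0 0.088; 0 0 0 -0.001 0.032 0 0.088; 0 0 0 -0.001 0.032 0 0.088; 0 0 0 -0.001 0.032 0 0.088; 0 0 0 -0.001 0.032 0 0.088; 0 0 0 -0.001 0.032 0 0.088; 0 0 0 -0.001 0.03 0 0.088; 0 0 0 -0.001 0.02 0 0.088; 0 0 0 0 0.009 0 0.088; 0 0 0 0 0 0 0.088; 0 0 0 0 0 0 0.088; 0 0 0 0 0 0 0.088")

```text
time: 11.75
tcp_pos: [0.5213, 0.3046, 0.2215]
eef_rot: [0.001, 1.0, -0.001, -0.0]
wrist_force: [-0.7, -0.3, -0.6]
opening: 0.0878
grasp_force: 0.0
```

Run:
```python
from h import *
I=[ctrl.get_image(c)[:,:,::-1] for c in("scene","top")];s=ctrl.read_state();print(s['tcp_pos'],s['eef_rot'].round(3))
cv2.imwrite('pics/d.png',np.hstack([cv2.resize(i[y:y+100,x:x+100],(400,400)) for i,x,y in((I[0],340,150),(I[1],240,150))]))
loc('mid_c',z0=.004);loc('wide_c')
```

```text
[0.52142439 0.30495929 0.22169141] [ 0.001  1.    -0.     0.   ]
mid_c {'scene': array([ 0.5021, -0.1019]), 'top': array([ 0.5088, -0.0981])} both [ 0.507  -0.0987] res [0.34 1.65 0.27 0.77]
    scene box [213.5 170.2  22.6  33. ] pred [211.1 171.1  27.   38.3]
    top box [283.3 182.   30.3  36.1] pred [281.8 182.2  33.4  35.4]
wide_c {'scene': array([ 0.5193, -0.0926]), 'top': array([ 0.5081, -0.097 ])} both [ 0.5115 -0.0957] res [ 0.13 -2.47 -0.58 -1.5 ]
    scene box [208.3 182.7  38.   37.6] pred [206.2 176.4  38.5  40.7]
    top box [271.9 177.1  49.6  45. ] pred [273.1 175.9  46.4  47.4]
```

View pics/d.png

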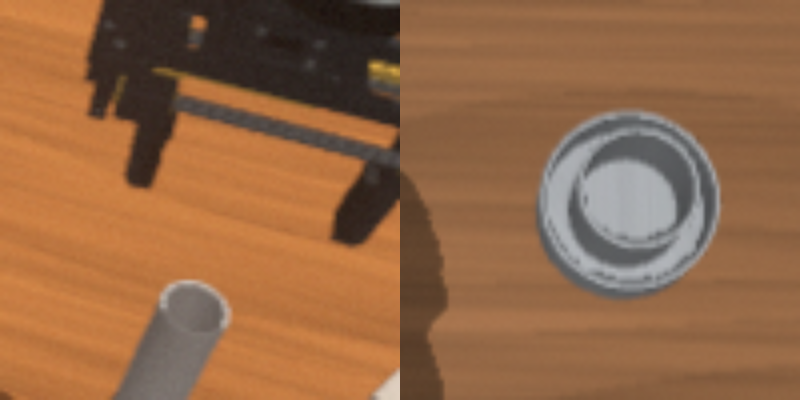

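The left half shows the slim tin's mouth, crop (195,307), below the open fingers. The right half shows the mid rim, crop (638,188), well inside the wide rim, crop (630,202). The fit puts mid at (0.508, -0.099). Now go down on the slim tin and grip.

>>> carry_out(deltas="0 0 0 0 0.003 0.01 0.088; 0 0 0 0 0 0.02 0.088; 0 0 0 0 0 0.025 0.088; 0 0 0 0 0 0.025 0.088; 0 0 0 0 0 0.02 0.088; 0 0 0 0 0 0.015 0.088; 0 0 0 0 0 0.008 0.088; 0 0 0 0 0 0 0.088; 0 0 0 0 0 0 0.06; 0 0 0 0 0 0 0.048; 0 0 0 0 0 0 0.044; 0 0 0 0 0 0 0.04; 0 0 0 0 0 0 0.034; 0 0 0 0 0 0 0.034; 0 0 0 0 0 0 0.034; 0 0 0 0 0 0 0.034", force=20)

```text
time: 13.65
tcp_pos: [0.5212, 0.3092, 0.0988]
eef_rot: [0.0, 1.0, -0.0, 0.0]
wrist_force: [-0.0, -0.3, 1.0]
opening: 0.0379
grasp_force: 20.0
```

>>> carry_out(deltas="0 0 0 0 0 -0.01 0.034; 0 0 0 0 0 -0.02 0.034; 0 0 0 0 0 -0.025 0.034; 0 0 0 0 0 -0.025 0.034; 0 0 0 0 0 -0.02 0.034; 0 0 0 0 0 -0.015 0.034; 0 0 0 0 -0.01 -0.005 0.034; 0 0 0 0.001 -0.02 0 0.034; 0 0 0 0.001 -0.03 0 0.034; 0 0 0 0.001 -0.035 0 0.034; 0 0 0 0.001 -0.035 0 0.034; 0 0 0 0.001 -0.035 0 0.034; 0 0 0 0.001 -0.035 0 0.034; 0 0 0 0.001 -0.035 0 0.034; 0 0 0 0.001 -0.035 0 0.034; 0 0 0 0.001 -0.035 0 0.034; 0 0 0 0.001 -0.035 0 0.034; 0 0 0 0.001 -0.03 0 0.034; 0 0 0 0.001 -0.02 0 0.034; 0 0 0 0.001 -0.01 0 0.034")

```text
time: 15.65
tcp_pos: [0.5068, -0.0938, 0.2182]
eef_rot: [0.002, 1.0, -0.001, -0.001]
wrist_force: [0.5, -0.1, -1.2]
opening: 0.0379
grasp_force: 20.0
```

>>> carry_out(deltas="0 0 0 0 -0.006 0 0.034; 0 0 0 0 -0.002 0 0.034; 0 0 0 0 0 0 0.034; 0 0 0 0 0 0 0.034; 0 0 0 0 0 0 0.034")

```text
time: 16.15
tcp_pos: [0.5082, -0.0975, 0.2187]
eef_rot: [-0.001, 1.0, 0.0, 0.0]
wrist_force: [0.1, 0.1, -0.9]
opening: 0.0379
grasp_force: 20.0
```

Run:
```python
from h import *
im=ctrl.get_image("scene")[:,:,::-1]
cv2.imwrite('pics/e.png',cv2.resize(im[90:240,150:320],(680,600)));s=ctrl.read_state();print(s['tcp_pos'],s['opening'])
print(proj('scene',[[.508,-.099,.084],[.508,-.099,.119]]))
```

```text
[ 0.50819508 -0.09767289  0.21873834] 0.03805232877027321
[[223.6660177  180.8384095 ]
 [222.62241702 171.60306649]]
```

View pics/e.png

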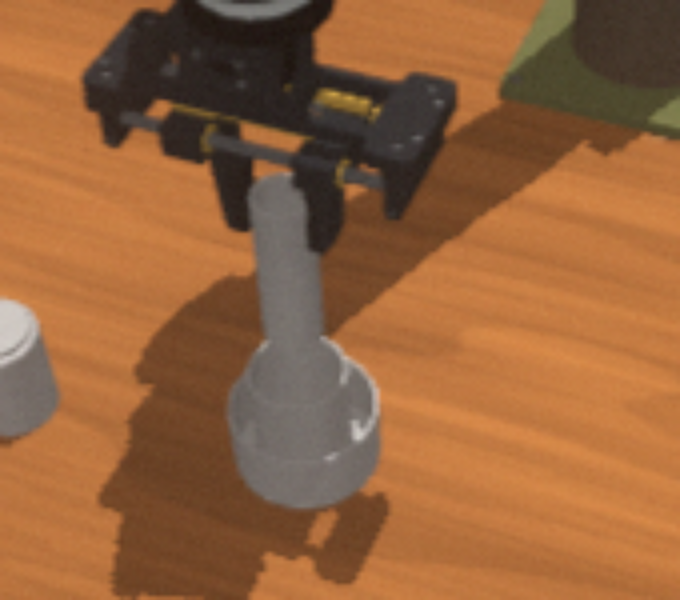

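The slim tin hangs upright above the mid tin's mouth: its axis is at crop x≈293, and the mid rim centre is at ≈(296,370). Lower it.

>>> carry_out(deltas="0 0 0 0 -0.001 0.01 0.034; 0 0 0 0 0 0.015 0.034; 0 0 0 0 0 0.015 0.034; 0 0 0 0 0 0.015 0.034; 0 0 0 0 0 0.015 0.034; 0 0 0 0 0 0.015 0.034; 0 0 0 0 0 0.012 0.034; 0 0 0 0 0 0.007 0.034; 0 0 0 0 0 0.004 0.034; 0 0 0 0 0 0 0.034; 0 0 0 0 0 0 0.034")

```text
time: 17.3
tcp_pos: [0.5084, -0.0995, 0.111]
eef_rot: [0.0, 1.0, 0.0, 0.0]
wrist_force: [-0.5, 0.2, -1.9]
opening: 0.0382
grasp_force: 20.0
```

>>> carry_out(deltas="0 0 0 0 0 0.002 0.034; 0 0 0 0 0 0.0015 0.034; 0 0 0 0 0 0 0.034; 0 0 0 0 0 0 0.05; 0 0 0 0 0 0 0.07; 0 0 0 0 0 0 0.07; 0 0 0 0 0 0 0.07; 0 0 0 0 0 0 0.07; 0 0 0 0 0 -0.01 0.07; 0 0 0 0 0 -0.02 0.07; 0 0 0 0 0 -0.03 0.07; 0 0 0 0 0 -0.03 0.07; 0 0 0 0 0 -0.03 0.07; 0 0 0 0 0 -0.02 0.07; 0 0 0 0 0 -0.01 0.07; 0 0 0 0 0 0 0.07; 0 0 0 0 0 0 0.07")

```text
time: 19.0
tcp_pos: [0.5075, -0.0996, 0.2566]
eef_rot: [0.0, 1.0, 0.0, -0.001]
wrist_force: [-0.1, -1.4, 0.4]
opening: 0.07
grasp_force: 0.0
```

Run:
```python
from h import *
im=ctrl.get_image("scene")[:,:,::-1]
cv2.imwrite('pics/f.png',cv2.resize(im[90:240,150:320],(680,600)));s=ctrl.read_state();print(s['tcp_pos'],s['opening'],s['wrist_force'],s['time'])
print(proj('scene',[[.508,-.099,.12],[.508,-.099,.084]]))
```

```text
[ 0.50730758 -0.09960665  0.25624363] 0.07029509241682737 [ 0.12606287  0.0353868  -0.21764119] 19.05
[[222.59166818 171.33095463]
 [223.6660177  180.8384095 ]]
```

View pics/f.png

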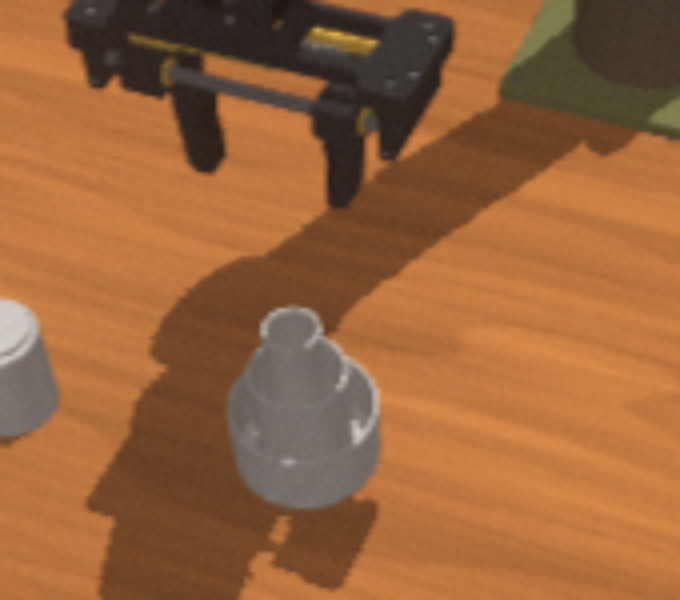

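The picture shows all three tins nested upright. The slim rim is at crop (292,328), against a predicted (290,325) for fully down. The gripper is clear and the can has not moved.

```bash
python3 -c "
from rig import ctrl
print(ctrl.sign_off())"
```

```text
the job is handed in; nothing more can be done
None
```

The three tins stand nested upright on the bench, the lidded can was not touched, and the job was handed in at about 19 s; the sign-off gave no verdict, so success rests on my last picture.

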